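Slide a craft box home between freshly painted rails

TASK

Push the wooden box along the storage slide, down the lane between the two white guide rails, until it is fully home against the end board, sitting straight, and then take the hand away. The rails are freshly painted: neither the box nor the robot may touch them at any time, so line the box up on the open board first. Push gently with the fingers only, do not grip, tip or lift the box, and leave the paint bottle, the brush jar and the palette plate where they stand.

Things in the scene. Friction and masses are not known exactly. Their poses are not given: they have to be found in the camera images.
- slide: Fixed plywood board on the table, 12 mm thick. Origin: on the table, on the lane's centre line; board spans x -220 to +200, y -110 to +110 mm. +x is the push direction. x below -30 mm is open (no rails); the lane runs from x = -30 (mouth) to +170 mm (end board's face), 96 mm wide between the rails (y -48 to +48). The box is home with its centre at x = +125 mm.
- rail_left: White painted guide rail on the +y side of the lane, fixed to the slide: 200 mm long, 12 mm thick, 20 mm tall above the board (top 32 mm above the table). Origin: centre of its underside, at x = 70, y = 54 mm of the slide; same axes as the slide.
- rail_right: White painted guide rail on the -y side of the lane, same size. Origin: centre of its underside, at x = 70, y = -54 mm of the slide; same axes as the slide.
- end_board: Plain wooden end board that closes the lane, fixed to the slide: 12 mm thick, 120 mm wide, 45 mm tall above the board. Origin: centre of its underside, at x = 176 mm of the slide; its face towards the lane is at x = 170 mm.
- box_center (a point): Closed wooden box, 90 mm long (its x) x 70 wide (its y) x 50 mm tall, plain but for a dark seam and a flush round inlay on top, about 0.25 kg, loose on the board. This point is its centre, half-way up (37 mm above the table). It starts on the open part of the board, up to 30 mm off the centre line either way and turned up to 0.25 rad from the slide's x axis.
- paint_bottle: Bystander: round plastic paint bottle, 44 mm across, 115 mm tall, loose on the table beside the slide. Origin: centre of its underside.
- brush_jar: Bystander: round glass jar, 72 mm across, 90 mm tall, with brushes standing up to 170 mm above the table; loose on the table beside the slide. Origin: centre of its underside.
- palette: Bystander: small white plastic palette plate, 110 mm across, 14 mm tall, loose on the table beyond the end board. Origin: centre of its underside.
Mind the look-alikes: they are no part of the job. Of the things that look like the part that bears box_center, the middle-sized one is meant.

How it is judged:
By the outcome, as a careful person would: the job done as asked, in the order asked, and still so for the second after the job is handed in, with the robot touching nothing.
It also fails if it takes over 72 s, if anything falls off the work surface, if the arm or the gripper's body presses on something with over 40 N, if the wrist force passes 120 N, or if a joint passes its speed limit or range.

ROBOT

A 6-joint arm with a two-finger parallel gripper is mounted at the origin on the work surface. World frame = base frame: x ahead of the robot, y to its left, z up, the work surface at z = 0. Lengths are in m, angles in rad, forces in N, time in s.
With the tool pointing down it reaches from about 0.375 to 0.9 m from the base axis. Payload 3.1 kg.
Tool frame: the origin (TCP) lies at the very end of the fingers, on their centre line; the grasp point (between the pads) lies 19 mm behind it (manip.hold_point_z is the distance from the TCP to the grasp point, in m); y points along the fingers, z is the direction in which the jaws open and shut, and the axes are right-handed (so a half turn about y gives the same grasp; the last joint's range is limited). The gripper opens to 85 mm and grips with 20 to 120 N. Pads are 22 mm wide; open, the fingers measure 114 mm over their backs; the gripper's body (76 mm by 85 mm) begins 54 mm behind the grasp point. The pads swing forward as they close: fully open they stand 13 mm farther back than shut.
Start: joints at [-1.377, 0.527, 1.433, -0, 1.181, -0.178], TCP at [0.227, -0.582, 0.231] pointing down, gripper open.
Joint ranges: [-3.08, 3.08], [-0.75, 2.2], [0.22, 2.44], [-1.43, 4.57], [0, 2.65], [-2.85, 2.85]. Speed limits (rad/s): [2.79, 2.79, 3.14, 3.14, 3.14, 3.14].

INTERFACE

Orientations are given as a unit quaternion [x, y, z, w].
In Python, from station import manip, eyes, workorder gives the robot as it stands. The module is installed in compiled form; this text tells all that it offers.
- The arm moves only by the shell command python3 -m jog 'ROWS' [OPENING] [FORCE]. ROWS is JSON, a list of rows, each a list of 2 entries, a list of its own where there are three numbers: the shift along the tool's x, y, z in cm, then the turn about the tool's y in rad. A call has 1 to 20 rows; each row is the pose to reach, as a shift and turn from the pose commanded when the call began, along the tool's axes at that moment; what a row does not reach only later rows make up. A row lasts 1/12 s, in which the tool goes at most 41.7 mm and 7.16 degrees, less where a joint would pass 70% of its speed; a pose out of reach is approached as far as the arm can. A call with a gripper value outside its range is refused whole. OPENING is the finger opening in cm, from 0 to 8.54, set as the call begins (- or left out, the last holds). The fingers move at their own pace and stop on an object; FORCE is the grip in N (left out, the last holds). Time passes only in rows, so rows that repeat a pose let the fingers close. It gives the time, the measured TCP pose, the force and the opening at its end, in the units of the state.
- manip.sense(): the state, without advancing time (a new reading comes with each control period).
- eyes.snapshot(name): name is "side" or "top"; returns a dict with "frame" (420x560x3 uint8, red, green, blue), "vfov" (degrees; the focal length in pixels is half the picture's height over the tangent of half this angle, whatever the lens; pixels are square), "cx", "cy" (the principal point, pixels), "rvec" (rotation vector, rad) and "tvec" (3), from world to camera coordinates, as OpenCV has them. Camera axes: x right, y down, z forward; pixel columns grow to the right and rows downward; lengths in m; the calibration is good to about 2 mm. A picture is of the moment at which its call begins. There is no depth.
- workorder.sign_off(): hands the job in, once; it reports no verdict.
The state is a dict: "t": time; "q": joint angles; "qd": joint speeds; "tau": joint torques, N m; "tcp_pos": TCP position; "tool_rot": TCP orientation; "force": force on the tool from outside, world axes, zero at the start; "ft_torque": the same for the moment, N m; "finger_gap": opening from 0.0 (shut) to 1.0 (fully open).
Only numpy, scipy, OpenCV 4.12 (cv2) and the standard library are available. Lean on these libraries where they do the work, as an engineer would, in place of code of your own. Each camera call takes 0.05 s, during which the arm holds its last target. There are 200 camera calls.

## Working session

There is one attempt and no reset: what is moved stays moved. The work goes in short steps, Python scripts to look and compute and a shell command to move; the robot and the scene stay as the last step left them, time stands still between calls to the robot, and variables do not carry over. Pictures are saved under pics/ and viewed, about 8 in all and at most 12, crops included, and the job is handed in when it is done.

```bash
mkdir -p pics; cat > h.py <<'E'
import numpy as np, cv2
from station import manip, eyes, workorder
def snap(n):
    s=eyes.snapshot(n); f=s["frame"]; H=f.shape[0]
    fl=H/2/np.tan(np.radians(s["vfov"])/2)
    K=np.array([[fl,0,s["cx"]],[0,fl,s["cy"]],[0,0,1.]])
    return f,K,cv2.Rodrigues(np.array(s["rvec"],float))[0],np.array(s["tvec"],float).ravel(),s
def ray(K,R,t,uv,z):
    c=-R.T@t; d=R.T@np.linalg.inv(K)@np.array([uv[0],uv[1],1.])
    return c+d*(z-c[2])/d[2]
def proj(K,R,t,p):
    q=K@(R@np.asarray(p,float)+t); return q[:2]/q[2]
def save(f,name): cv2.imwrite("pics/"+name,cv2.cvtColor(f,cv2.COLOR_RGB2BGR))
E
python3 - <<'E'
from h import *
for n in("top","side"):
    f,K,R,t,s=snap(n); save(f,n+"1.png"); print(n,K[0,0],s["cx"],s["cy"],-R.T@t,R[2],[k for k in s])
    np.savez(n+"1.npz",f=f,K=K,R=R,t=t)
s=manip.sense(); print(s); print(manip.hold_point_z)
E
```

```text
top 539.7733550930858 278.84588812880634 206.37366519886385 [0.47119159 0.02170211 1.14038548] [ 0.15775017 -0.02317743 -0.98720701] ['frame', 'vfov', 'cx', 'cy', 'rvec', 'tvec']
side 467.29700839170545 284.8995965529907 214.79927247754955 [0.05934164 0.66675584 0.63596607] [ 0.53455528 -0.62340255 -0.57063115] ['frame', 'vfov', 'cx', 'cy', 'rvec', 'tvec']
{'t': 0.1, 'q': array([-1.37750336e+00,  5.28364147e-01,  1.43377682e+00,  6.99365125e-06,
        1.18141957e+00, -1.78470843e-01]), 'qd': array([ 0.002021  , -0.00089605, -0.00382447, -0.00029744, -0.00351765,
       -0.00114681]), 'tau': array([-4.15211734e-04, -4.43305242e+01, -1.78586143e+01, -1.97333575e-04,
        3.89151683e-03,  1.22985645e-05]), 'tcp_pos': array([ 0.22695663, -0.58163978,  0.2304362 ]), 'tool_rot': array([-0.13068463,  0.6956215 , -0.69423   ,  0.13067889]), 'force': array([-0.65901511,  0.15875719,  0.10965628]), 'ft_torque': array([ 0.00439871, -0.02656058, -0.05793024]), 'finger_gap': 0.9988338902514751}
0.0187
```

View pics/top1.png

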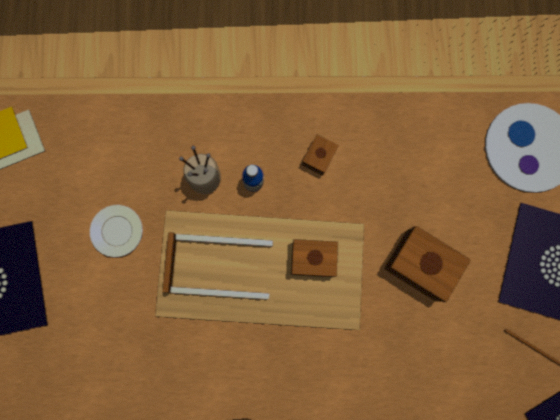

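View pics/side1.png

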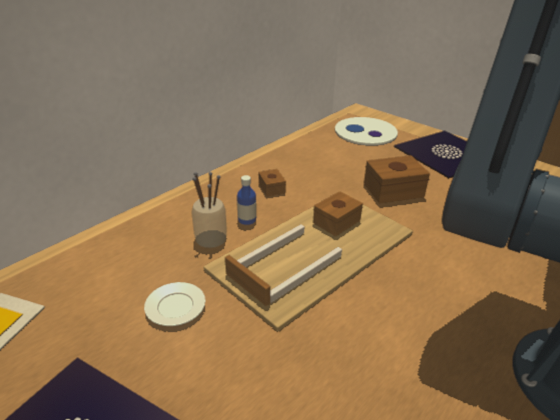

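The top view shows the slide at about (158-365, 212-328). The box, the middle-sized of the three, is near (315,258), the end board near (169,263) and the rails near rows 240 and 293. I'll enlarge this area to measure it.

```bash
python3 - <<'E'
from h import *
d=np.load("top1.npz");f=d["f"]
c=cv2.resize(f[200:335,150:375],None,fx=3.5,fy=3.5,interpolation=cv2.INTER_CUBIC)
c=np.clip(c.astype(float)*1.5,0,255).astype(np.uint8)
save(c,"crop1.png"); print(c.shape)
E
```

```text
(472, 788, 3)
```

View pics/crop1.png

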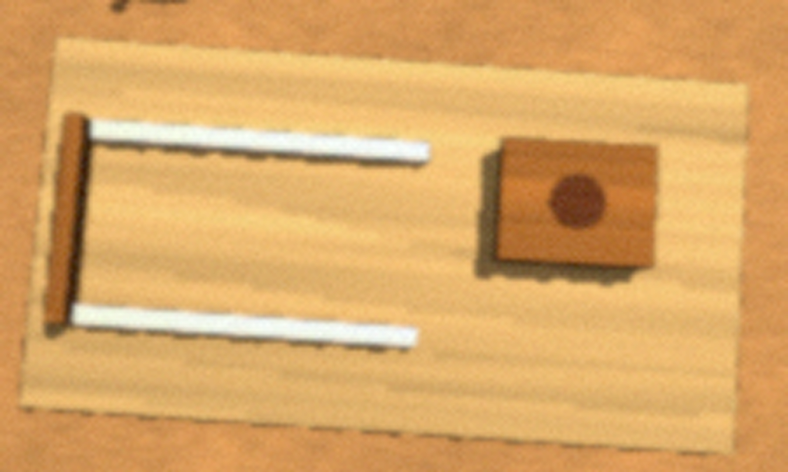

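```bash
cat >> h.py <<'E'
def slide2w(P,X):  # X = world of slide frame point ; P=(x,y,yaw)
    c,s=np.cos(P[2]),np.sin(P[2]); X=np.asarray(X,float)
    return np.array([P[0]+c*X[0]-s*X[1],P[1]+s*X[0]+c*X[1],X[2]])
def w2slide(P,X):
    c,s=np.cos(P[2]),np.sin(P[2]); d=np.asarray(X,float)[:2]-P[:2]
    return np.array([c*d[0]+s*d[1],-s*d[0]+c*d[1]])
def fit(K,R,t,model,uv,x0):
    from scipy.optimize import least_squares
    r=least_squares(lambda P:np.concatenate([proj(K,R,t,slide2w(P,m))-u for m,u in zip(model,uv)]),x0)
    return r.x,r.fun.reshape(-1,2)
E
python3 - <<'E'
from h import *
d=np.load("top1.npz");K,R,t=d["K"],d["R"],d["t"]
o=lambda p:(np.array(p,float)+.5)/3.5-.5+np.array([150,200])
B=[(57,38),(748,85),(733,452),(20,407)]
w=[ray(K,R,t,o(p),.012) for p in B]; print(np.round(w,4))
bx=[ray(K,R,t,o(p),.062) for p in [(502,138),(657,146),(653,267),(498,261),(578,201)]];print(np.round(bx,4))
a=w[0]-w[1];a0=np.arctan2(a[1],a[0]);c=np.mean(w,0)
lft=np.array([-np.sin(a0),np.cos(a0)]); sgn=np.sign((w[0]-w[3])[:2]@lft); print("sgn",sgn)
M=[(.2,.11*sgn,.012),(-.22,.11*sgn,.012),(-.22,-.11*sgn,.012),(.2,-.11*sgn,.012),(-.03,sgn*.06,.032),(-.03,-sgn*.048,.032),(-.03,-sgn*.06,.032),(-.03,sgn*.048,.032)]
U=[o(p) for p in B+[(430,142),(418,328),(417,348),(429,163)]]
P,res=fit(K,R,t,M,U,[c[0],c[1],a0]);print("slide",P);print(np.round(res,1).tolist())
Mb=[(.045,.035*sgn,.062),(-.045,.035*sgn,.062),(-.045,-.035*sgn,.062),(.045,-.035*sgn,.062),(0,0,.062)]
Q,res=fit(K,R,t,Mb,[o(p) for p in [(502,138),(657,146),(653,267),(498,261),(578,201)]],[bx[4][0],bx[4][1],a0]);print("box",Q);print(np.round(res,1).tolist())
print("box in slide",w2slide(P,Q)*1e3,Q[2]-P[2])
np.save("P.npy",P)
# tool axes
from scipy.spatial.transform import Rotation as Ro
s=manip.sense();print(Ro.from_quat(s["tool_rot"]).as_matrix().round(3))
for n,uv,z in [("bottle",(253,170),.115),("jar",(202,160),.09)]: print(n,w2slide(P,ray(K,R,t,uv,z)))
print("base in slide",w2slide(P,[0,0]),"home",slide2w(P,[.125,0,0]),"start",slide2w(P,[-.2,0,0]))
E
```

```text
[[ 0.6449  0.2331  0.012 ]
 [ 0.6123 -0.183   0.012 ]
 [ 0.3959 -0.1661  0.012 ]
 [ 0.4273  0.2501  0.012 ]]
[[ 0.5769 -0.0313  0.062 ]
 [ 0.5713 -0.1202  0.062 ]
 [ 0.5025 -0.1159  0.062 ]
 [ 0.5069 -0.0279  0.062 ]
 [ 0.5404 -0.0741  0.062 ]]
sgn -1.0
slide [0.52062578 0.04371974 1.493806  ]
[[-0.7, -0.4], [0.5, -0.5], [0.6, 0.9], [-0.7, 0.5], [0.2, -0.1], [0.1, -0.3], [-0.0, 0.0], [0.1, -0.3]]
box [ 0.53959864 -0.07388918  1.51491986]
[[-0.2, -0.1], [0.3, -0.4], [0.5, 0.2], [-0.4, -0.1], [-0.1, 0.4]]
box in slide [-115.80124031  -27.96246266] 0.021113858914769468
[[-0.932 -0.     0.363]
 [-0.363  0.002 -0.932]
 [-0.    -1.    -0.002]]
bottle [ 0.01757927 -0.18564473]
jar [ 0.12139075 -0.20463136]
base in slide [-0.08363379  0.51572086] home [0.53024007 0.16834945 0.        ] start [ 0.50524292 -0.15568781  0.        ]
```

```bash
cat >> h.py <<'E'
from scipy.spatial.transform import Rotation as Ro
P=np.load("P.npy")
def go(*targets):
    """targets: slide x,y(mm), z(mm), jaw angle in slide frame (rad)"""
    s=manip.sense(); M=Ro.from_quat(s["tool_rot"]).as_matrix(); p=s["tcp_pos"]
    jaw=np.arctan2(M[1,2],M[0,2])-P[2]
    print("t",round(s["t"],2),"now slide mm",(w2slide(P,p)*1e3).round(1),"z",round(p[2]*1e3,1),"jaw",round((jaw+np.pi/2)%np.pi-np.pi/2,4),"F",s["force"].round(2),"gap",round(s["finger_gap"],3))
    for x,y,z,j in targets:
        w=slide2w(P,[x/1e3,y/1e3,z/1e3]); d=M.T@(w-p)*100
        print((x,y,z,j),"->",d.round(2).tolist(),"turn",round(-((j-jaw+np.pi/2)%np.pi-np.pi/2),4))
E
python3 -c "
from h import *
go((-116,-100,150,0),(-116,-100,26,0))"
```

```text
t 0.1 now slide mm [-646.1  244.7] z 230.4 jaw 0.4488 F [-0.66  0.16  0.11] gap 0.999
(-116, -100, 150, 0) -> [-54.05, 8.13, -32.79] turn 0.4488
(-116, -100, 26, 0) -> [-54.05, 20.53, -32.77] turn 0.4488
```

```bash
python3 -m jog '[[[-54,8.1,-32.8],0.449],[[-54,8.1,-32.8],0.449],[[-54,8.1,-32.8],0.449],[[-54,8.1,-32.8],0.449],[[-54,8.1,-32.8],0.449],[[-54,8.1,-32.8],0.449],[[-54,8.1,-32.8],0.449],[[-54,8.1,-32.8],0.449],[[-54,8.1,-32.8],0.449],[[-54,8.1,-32.8],0.449],[[-54,8.1,-32.8],0.449],[[-54,8.1,-32.8],0.449],[[-54,8.1,-32.8],0.449],[[-54,8.1,-32.8],0.449],[[-54,8.1,-32.8],0.449],[[-54,8.1,-32.8],0.449],[[-54,8.1,-32.8],0.449],[[-54,8.1,-32.8],0.449],[[-54,8.1,-32.8],0.449],[[-54,8.1,-32.8],0.449]]' 4 20; python3 -c "
from h import *
go((-116,-100,150,0),(-116,-100,26,0))"
```

```text
t: 1.77
tcp_pos: [0.6101, -0.0819, 0.1504]
tool_rot: [-0.028, -0.707, 0.707, 0.028]
force: [-0.0, 1.2, 0.8]
finger_gap: 0.465
t 1.77 now slide mm [-118.4  -98.9] z 150.4 jaw -0.0022 F [-0.04  1.15  0.77] gap 0.465
(-116, -100, 150, 0) -> [-0.11, 0.04, -0.24] turn -0.0022
(-116, -100, 26, 0) -> [-0.12, 12.44, -0.24] turn -0.0022
```

```bash
python3 -m jog '[[[0,3,-0.2],0],[[0,6,-0.2],0],[[0,9,-0.2],0],[[0,11,-0.2],0],[[0,12.4,-0.2],0],[[0,12.4,-0.2],0],[[0,12.4,-0.2],0],[[0,12.4,-0.2],0]]'; python3 - <<'E'
from h import *
go((-116,-80,26,0),(-116,-46,26,0))
f,K,R,t,s=snap("top")
c=np.clip(cv2.resize(f[200:335,150:375],None,fx=3.5,fy=3.5,interpolation=cv2.INTER_CUBIC)*1.5,0,255).astype(np.uint8)
save(c,"crop2.png")
E
```

```text
t: 2.43
tcp_pos: [0.6117, -0.0797, 0.0275]
tool_rot: [-0.028, -0.706, 0.707, 0.027]
force: [0.1, 0.2, 0.9]
finger_gap: 0.464
t 2.43 now slide mm [-116.1 -100.3] z 27.5 jaw -0.0017 F [0.12 0.18 0.9 ] gap 0.464
(-116, -80, 26, 0) -> [2.03, 0.14, -0.0] turn -0.0017
(-116, -46, 26, 0) -> [5.43, 0.14, 0.0] turn -0.0017
```

View pics/crop2.png

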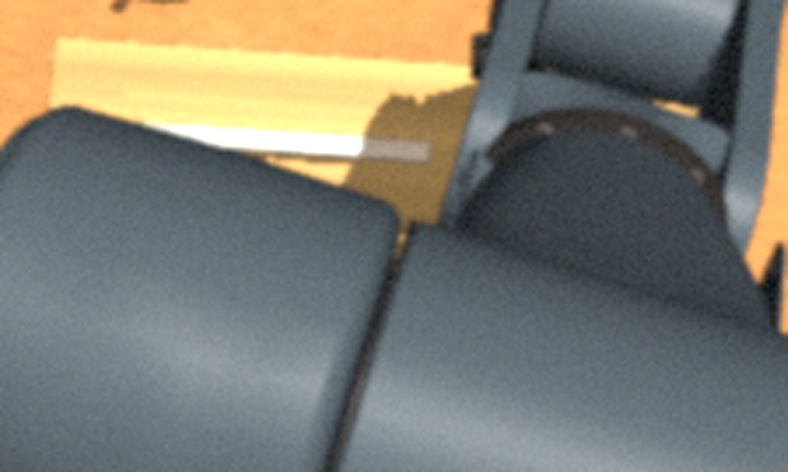

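The arm hides the box from the top camera: it covers the board from about column 340 to the right and most of it below row 230. I'll make the lateral push a little short, back off, and look with the arm raised.

```bash
python3 -m jog '[[[0.8,0.1,0],0],[[1.5,0.1,0],0],[[2,0.1,0],0],[[2.3,0.1,0],0],[[2.6,0.1,0],0],[[2.9,0.1,0],0],[[3.2,0.1,0],0],[[3.5,0.1,0],0],[[3.8,0.1,0],0],[[4.1,0.1,0],0],[[4.4,0.1,0],0],[[4.6,0.1,0],0],[[4.8,0.1,0],0],[[5.0,0.1,0],0],[[5.2,0.1,0],0],[[5.2,0.1,0],0]]' && python3 -m jog '[[[-1,0,0],0],[[-2,0,0],0],[[-3,0,0],0],[[-3,-4,0],0],[[-3,-8,0],0],[[-3,-12,0],0],[[-3,-14,0],0],[[-3,-14,-4],0],[[-3,-14,-8],0],[[-3,-14,12],0],[[-3,-14,16],0],[[-3,-14,20],0],[[-3,-14,20],0],[[-3,-14,20],0],[[-3,-14,20],0],[[-3,-14,20],0]]'
python3 - <<'E'
from h import *
go((-220,0,150,np.pi/2))
f,K,R,t,s=snap("top"); np.savez("top3.npz",f=f,K=K,R=R,t=t)
c=np.clip(cv2.resize(f[200:335,150:375],None,fx=3.5,fy=3.5,interpolation=cv2.INTER_CUBIC)*1.5,0,255).astype(np.uint8)
save(c,"crop3.png")
E
```

```text
t: 3.82
tcp_pos: [0.5586, -0.0744, 0.0252]
tool_rot: [0.027, 0.707, -0.707, -0.028]
force: [2.7, -0.8, 1.4]
finger_gap: 0.465
t: 5.15
tcp_pos: [0.5714, -0.2785, 0.164]
tool_rot: [0.026, 0.707, -0.706, -0.029]
force: [0.7, 0.9, 0.8]
finger_gap: 0.467
t 5.15 now slide mm [-317.4  -75.4] z 164.0 jaw -0.0016 F [0.69 0.9  0.77] gap 0.467
(-220, 0, 150, 1.5707963267948966) -> [7.55, 1.45, -9.72] turn 1.5692
```

View pics/crop3.png

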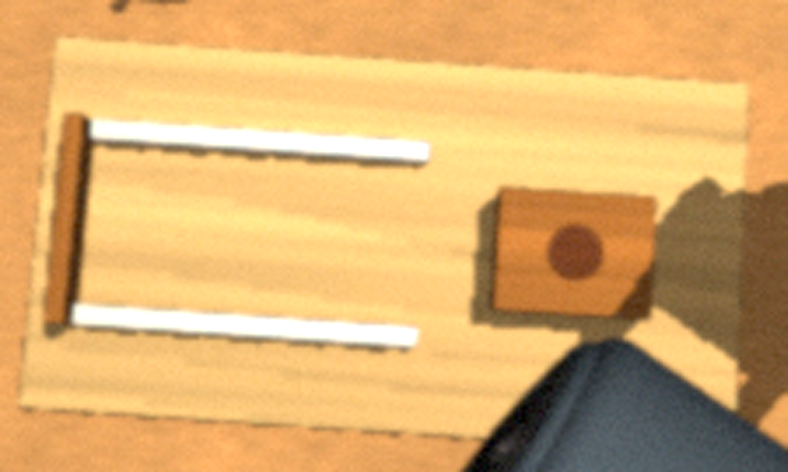

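The crop shows the box whole, with corners at (500,187), (656,196), (651,317) and (494,311) and the inlay at (575,250). It now sits between the lane's lines. I'll work out its pose.

```bash
python3 - <<'E'
from h import *
d=np.load("top3.npz");K,R,t=d["K"],d["R"],d["t"]
o=lambda p:(np.array(p,float)+.5)/3.5-.5+np.array([150,200])
Mb=[(.045,-.035,.062),(-.045,-.035,.062),(-.045,.035,.062),(.045,.035,.062),(0,0,.062)]
Q,res=fit(K,R,t,Mb,[o(p) for p in [(500,187),(656,196),(651,317),(494,311),(575,250)]],[.52,-.07,1.49]);print(np.round(res,1).tolist())
b=w2slide(P,Q)*1e3;print("box in slide",b,Q[2]-P[2])
go((-210,b[1],164,np.pi/2),(-210,b[1],26,np.pi/2))
E
```

```text
[[-0.3, -0.2], [0.1, -0.5], [0.3, 0.4], [-0.2, -0.2], [0.1, 0.6]]
box in slide [-115.95415295    0.19393549] 0.014597688271062781
t 5.2 now slide mm [-323.3  -76.1] z 164.2 jaw -0.0051 F [ 0.07 -3.54  0.82] gap 0.469
(-210, np.float64(0.1939354895097462), 164, 1.5707963267948966) -> [7.69, -0.01, -11.29] turn 1.5657
(-210, np.float64(0.1939354895097462), 26, 1.5707963267948966) -> [7.66, 13.79, -11.34] turn 1.5657
```

```bash
python3 -m jog '[[[7.7,0,-11.0],-0.12],[[7.7,0,-11.0],-0.24],[[7.7,0,-11.0],-0.36],[[7.7,0,-11.0],-0.48],[[7.7,0,-11.0],-0.6],[[7.7,0,-11.0],-0.72],[[7.7,0,-11.0],-0.84],[[7.7,0,-11.0],-0.96],[[7.7,0,-11.0],-1.08],[[7.7,0,-11.0],-1.2],[[7.7,0,-11.0],-1.32],[[7.7,0,-11.0],-1.44],[[7.7,0,-11.0],-1.57],[[7.7,0,-11.0],-1.573],[[7.7,0,-11.0],-1.573],[[7.7,0,-11.0],-1.573]]' 3; python3 -c "
from h import *
go((-207,0,26,np.pi/2))"
```

```text
t: 6.53
tcp_pos: [0.5046, -0.16, 0.1648]
tool_rot: [-0.481, 0.52, -0.518, 0.48]
force: [-0.4, -0.4, -0.7]
finger_gap: 0.356
t 6.53 now slide mm [-204.3    0.3] z 164.8 jaw 1.5704 F [-0.39 -0.36 -0.73] gap 0.356
(-207, 0, 26, 1.5707963267948966) -> [0.28, 13.88, 0.07] turn -0.0004
```

```bash
python3 -m jog '[[[0.3,3,0],0],[[0.3,6,0],0],[[0.3,9,0],0],[[0.3,11,0],0],[[0.3,13,0],0],[[0.3,13.8,0],0],[[0.3,13.8,0],0],[[0.3,13.8,0],0]]'; python3 - <<'E'
from h import *
go((-172,0,26,np.pi/2),(-60,0,26,np.pi/2),(69,0,26,np.pi/2))
E
```

```text
t: 7.2
tcp_pos: [0.5052, -0.1635, 0.0273]
tool_rot: [-0.481, 0.519, -0.518, 0.481]
force: [1.3, 0.1, 0.6]
finger_gap: 0.346
t 7.2 now slide mm [-207.8   -0.6] z 27.3 jaw -1.5696 F [1.28 0.06 0.57] gap 0.346
(-172, 0, 26, 1.5707963267948966) -> [-3.58, 0.13, -0.06] turn 0.0012
(-60, 0, 26, 1.5707963267948966) -> [-14.78, 0.14, -0.04] turn 0.0012
(69, 0, 26, 1.5707963267948966) -> [-27.68, 0.14, -0.03] turn 0.0012
```

```bash
python3 -m jog '[[[-0.9,0.1,0],0],[[-1.8,0.1,0],0],[[-2.5,0.1,0],0],[[-2.9,0.1,0],0],[[-3.2,0.1,0],0],[[-3.5,0.1,0],0],[[-3.8,0.1,0],0],[[-4.2,0.1,0],0],[[-4.6,0.1,0],0],[[-5.0,0.1,0],0],[[-5.4,0.1,0],0],[[-5.8,0.1,0],0],[[-6.2,0.1,0],0],[[-6.6,0.1,0],0],[[-6.9,0.1,0],0],[[-7.2,0.1,0],0],[[-7.2,0.1,0],0],[[-7.2,0.1,0],0]]'; python3 - <<'E'
from h import *
go((69,0,26,np.pi/2))
f,K,R,t,s=snap("top"); np.savez("top4.npz",f=f,K=K,R=R,t=t)
c1=cv2.resize(f[200:335,150:375],(400,240),interpolation=cv2.INTER_CUBIC)
f,K,R,t,s=snap("side"); np.savez("side4.npz",f=f,K=K,R=R,t=t)
c2=cv2.resize(f[175:325,200:420],None,fx=3.6,fy=3.6,interpolation=cv2.INTER_CUBIC)
save(np.clip(c2*1.5,0,255).astype(np.uint8),"side4.png"); save(c1,"top4.png")
E
```

```text
t: 8.7
tcp_pos: [0.51, -0.0909, 0.026]
tool_rot: [-0.481, 0.519, -0.518, 0.481]
force: [0.4, -0.2, 0.1]
finger_gap: 0.351
t 8.7 now slide mm [-135.     0.2] z 26.0 jaw -1.5688 F [ 0.38 -0.2   0.1 ] gap 0.351
(69, 0, 26, 1.5707963267948966) -> [-20.4, 0.02, 0.06] turn 0.002
```

View pics/side4.png

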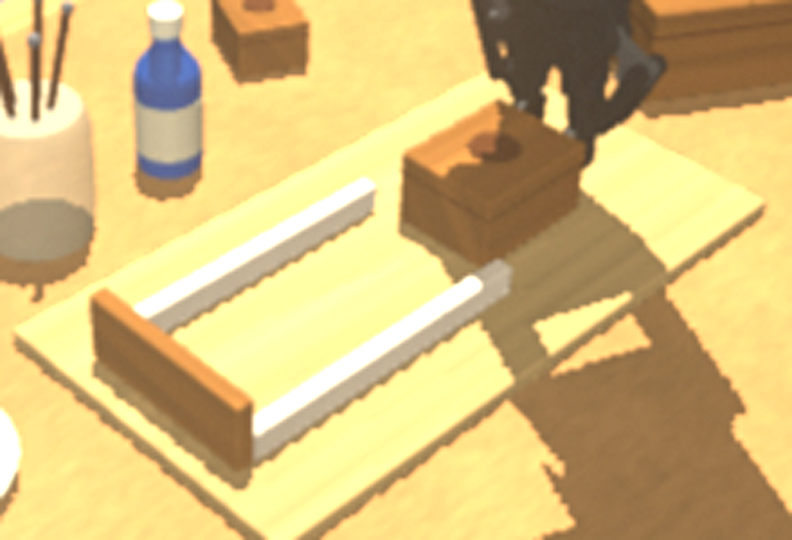

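```bash
python3 - <<'E'
from h import *
d=np.load("side4.npz");K,R,t=d["K"],d["R"],d["t"]
o=lambda p:(np.array(p,float)+.5)/3.6-.5+np.array([200,175])
Ms=[(-.22,.11,.012),(.2,-.11,.012),(-.03,-.06,.032),(-.03,-.048,.032),(-.03,.048,.032),(-.03,.06,.032)]
S,res=fit(K,R,t,Ms,[o(p) for p in [(765,203),(15,335),(358,178),(375,187),(496,260),(513,268)]],P);print(S,P,np.round(res,1).tolist())
Mb=[(.045,-.035,.062),(.045,.035,.062),(-.045,.035,.062),(.045,-.035,.012),(.045,.035,.012),(-.045,-.035,.062)]
Q,res=fit(K,R,t,Mb,[o(p) for p in [(402,157),(488,213),(585,147),(402,228),(485,264),(500,101)]],[.52,-.04,1.49]);print(np.round(res,1).tolist())
for q in(S,P): print("box",w2slide(q,Q)*1e3,Q[2]-q[2])
E
```

```text
[0.51868266 0.04554339 1.502414  ] [0.52062578 0.04371974 1.493806  ] [[0.2, -1.1], [-1.7, 0.1], [1.0, 0.2], [0.2, 0.0], [0.3, -0.2], [0.1, 0.2]]
[[-0.2, -0.3], [1.0, -1.4], [1.0, -0.2], [-1.4, -1.4], [-0.1, 3.3], [-0.3, -0.5]]
box [-78.01566959   3.09855186] -0.0008156889522739075
box [-76.37065096   4.50451893] 0.007792317397054216
```

```bash
python3 -m jog '[[[-0.3,0,0],0],[[-0.7,0,0],0],[[-1.1,0,0],0],[[-1.5,0,0],0],[[-1.9,0,0],0],[[-2.3,0,0],0],[[-2.7,0,0],0],[[-3.1,0,0],0],[[-3.5,0,0],0],[[-3.9,0,0],0],[[-4.3,0,0],0],[[-4.7,0,0],0],[[-5.1,0,0],0],[[-5.5,0,0],0],[[-5.9,0,0],0],[[-6.2,0,0],0],[[-6.5,0,0],0],[[-6.8,0,0],0],[[-7,0,0],0],[[-7,0,0],0]]'; python3 - <<'E'
from h import *
go((69,0,26,np.pi/2))
f,K,R,t,s=snap("side"); np.savez("side5.npz",f=f,K=K,R=R,t=t)
c2=cv2.resize(f[175:325,200:420],None,fx=3.6,fy=3.6,interpolation=cv2.INTER_CUBIC)
save(np.clip(c2*1.5,0,255).astype(np.uint8),"side5.png")
E
```

```text
t: 10.47
tcp_pos: [0.5159, -0.0215, 0.0263]
tool_rot: [-0.481, 0.518, -0.518, 0.481]
force: [-0.1, 0.0, 0.3]
finger_gap: 0.351
t 10.47 now slide mm [-65.4  -0.3] z 26.3 jaw -1.5686 F [-0.13  0.03  0.35] gap 0.351
(69, 0, 26, 1.5707963267948966) -> [-13.44, 0.04, -0.0] turn 0.0022
```

View pics/side5.png

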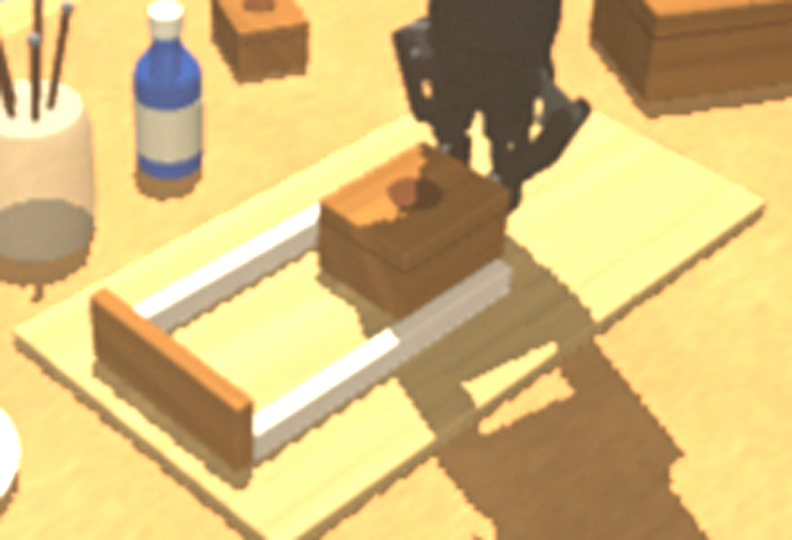

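The box is in the lane. The crop puts its top corners at (320,200), (405,263), (510,190) and (425,145), and its front bottom corners at (320,282) and (400,318). Both rails look clear of it.

```bash
python3 - <<'E'
from h import *
d=np.load("side5.npz");K,R,t=d["K"],d["R"],d["t"]
o=lambda p:(np.array(p,float)+.5)/3.6-.5+np.array([200,175])
S=[0.51868266,0.04554339,1.502414]
Mb=[(.045,-.035,.062),(.045,.035,.062),(-.045,.035,.062),(-.045,-.035,.062),(0,0,.062)]
Q,res=fit(K,R,t,Mb,[o(p) for p in [(320,200),(405,263),(510,190),(425,145),(415,194)]],[.52,.04,1.49]);print(np.round(res,1).tolist())
for q in(S,P): print("box",w2slide(np.array(q),Q)*1e3,Q[2]-q[2])
E
```

```text
[[-0.9, 0.5], [0.2, -1.2], [0.9, 0.7], [-0.2, -1.0], [0.1, 0.9]]
box [-8.7984731  1.4917613] -0.014925813615067618
box [-7.14218979  3.49359792] -0.0063178109578587716
```

```bash
python3 -m jog '[[[-0.3,0,0],0],[[-0.7,0,0],0],[[-1.1,0,0],0],[[-1.5,0,0],0],[[-1.9,0,0],0],[[-2.3,0,0],0],[[-2.7,0,0],0],[[-3.1,0,0],0],[[-3.5,0,0],0],[[-3.9,0,0],0],[[-4.3,0,0],0],[[-4.7,0,0],0],[[-5.1,0,0],0],[[-5.5,0,0],0],[[-5.9,0,0],0],[[-6.3,0,0],0],[[-6.7,0,0],0],[[-7.1,0,0],0],[[-7.5,0,0],0],[[-7.8,0,0],0]]' && python3 -m jog '[[[-0.4,0,0],0],[[-0.8,0,0],0],[[-1.2,0,0],0],[[-1.6,0,0],0],[[-2.0,0,0],0],[[-2.4,0,0],0],[[-2.8,0,0],0],[[-3.2,0,0],0],[[-3.6,0,0],0],[[-4.0,0,0],0],[[-4.3,0,0],0],[[-4.6,0,0],0],[[-4.8,0,0],0],[[-4.9,0,0],0],[[-4.9,0,0],0]]'; python3 - <<'E'
from h import *
go((69,0,26,np.pi/2))
f,K,R,t,s=snap("side"); np.savez("side6.npz",f=f,K=K,R=R,t=t)
c2=cv2.resize(f[175:325,200:420],None,fx=3.6,fy=3.6,interpolation=cv2.INTER_CUBIC)
save(np.clip(c2*1.5,0,255).astype(np.uint8),"side6.png")
E
```

```text
t: 12.18
tcp_pos: [0.5218, 0.0562, 0.0263]
tool_rot: [0.481, -0.518, 0.518, -0.481]
force: [-0.3, -2.9, 1.9]
finger_gap: 0.349
t: 13.43
tcp_pos: [0.5255, 0.105, 0.0263]
tool_rot: [-0.481, 0.518, -0.518, 0.481]
force: [0.1, -1.6, -0.6]
finger_gap: 0.347
t 13.43 now slide mm [61.5 -0.1] z 26.3 jaw -1.5689 F [ 0.13 -1.58 -0.61] gap 0.347
(69, 0, 26, 1.5707963267948966) -> [-0.75, 0.03, -0.01] turn 0.0019
```

View pics/side6.png

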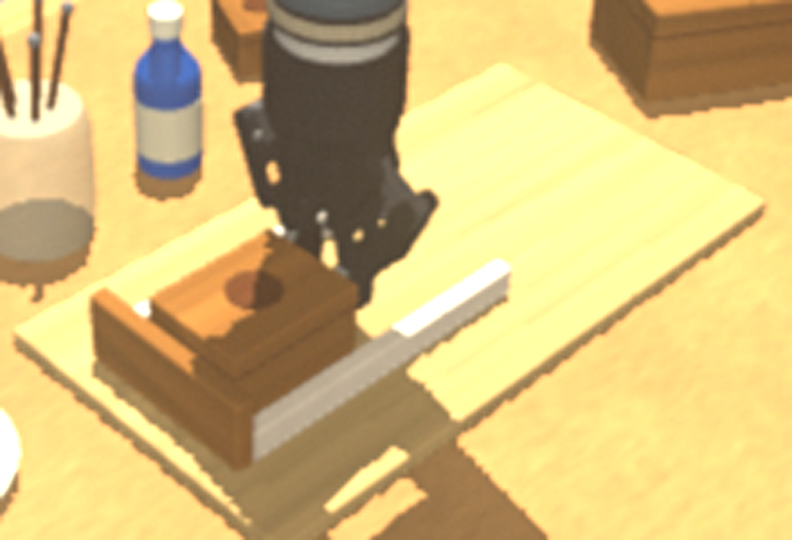

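The box sits just short of the end board. Its front top edge runs from (152,298) to (235,372), with a gap of about 8 mm by the finger position. I'll finish slowly while watching the force.

```bash
python3 -m jog '[[[-0.1,0,0],0],[[-0.2,0,0],0],[[-0.3,0,0],0],[[-0.4,0,0],0],[[-0.5,0,0],0],[[-0.6,0,0],0],[[-0.6,0,0],0],[[-0.6,0,0],0]]'; python3 -m jog '[[[-0.1,0,0],0],[[-0.2,0,0],0],[[-0.2,0,0],0],[[-0.2,0,0],0]]';  python3 -c "
from h import *
go((69,0,26,np.pi/2))"
```

```text
t: 14.15
tcp_pos: [0.5259, 0.111, 0.0263]
tool_rot: [-0.481, 0.519, -0.518, 0.481]
force: [0.1, -0.6, -0.3]
finger_gap: 0.353
t: 14.48
tcp_pos: [0.5256, 0.1117, 0.0263]
tool_rot: [0.482, -0.518, 0.518, -0.48]
force: [-0.9, -5.0, 0.4]
finger_gap: 0.352
t 14.48 now slide mm [68.1  0.3] z 26.3 jaw -1.5686 F [-0.89 -5.    0.37] gap 0.352
(69, 0, 26, 1.5707963267948966) -> [-0.09, 0.03, 0.03] turn 0.0022
```

```bash
python3 -m jog '[[[-0.1,0,0],0],[[-0.2,0,0],0],[[-0.2,0,0],0],[[-0.2,0,0],0],[[-0.2,0,0],0]]';  python3 -c "
from h import *
go((69,0,26,np.pi/2))"
```

```text
t: 14.9
tcp_pos: [0.5255, 0.1118, 0.0263]
tool_rot: [0.482, -0.518, 0.519, -0.48]
force: [-2.2, -13.5, 1.0]
finger_gap: 0.354
t 14.9 now slide mm [68.2  0.4] z 26.3 jaw -1.5683 F [ -2.16 -13.55   1.05] gap 0.354
(69, 0, 26, 1.5707963267948966) -> [-0.08, 0.03, 0.04] turn 0.0024
```

The box is firmly against the board: the force rose to 13.5 N with no further travel. I'll back straight off, lift away and check.

```bash
python3 -m jog '[[[0.3,0,0],0],[[0.8,0,0],0],[[1.5,0,0],0],[[2.5,0,0],0],[[3.5,0,0],0],[[4,-3,0],0],[[4,-7,0],0],[[4,-11,0],0],[[4,-15,0],0],[[8,-17,0],0],[[12,-17,0],0],[[16,-17,0],0],[[20,-17,0],0],[[24,-17,0],0],[[28,-17,0],0],[[32,-17,0],0],[[34,-17,0],0],[[34,-17,0],0],[[34,-17,0],0],[[34,-17,0],0]]'; python3 - <<'E'
from h import *
go((69,0,26,np.pi/2))
f,K,R,t,s=snap("top"); np.savez("top7.npz",f=f,K=K,R=R,t=t)
c1=cv2.resize(f[130:310,80:310],None,fx=3.2,fy=3.2,interpolation=cv2.INTER_CUBIC)
save(np.clip(c1*1.5,0,255).astype(np.uint8),"top7.png")
E
```

```text
t: 16.57
tcp_pos: [0.4999, -0.2237, 0.196]
tool_rot: [-0.481, 0.519, -0.518, 0.481]
force: [-0.4, -0.1, 0.1]
finger_gap: 0.352
t 16.57 now slide mm [-2.683e+02  1.000e-01] z 196.0 jaw -1.5693 F [-0.39 -0.13  0.14] gap 0.352
(69, 0, 26, 1.5707963267948966) -> [-33.7, 17.04, 0.08] turn 0.0015
```

View pics/top7.png

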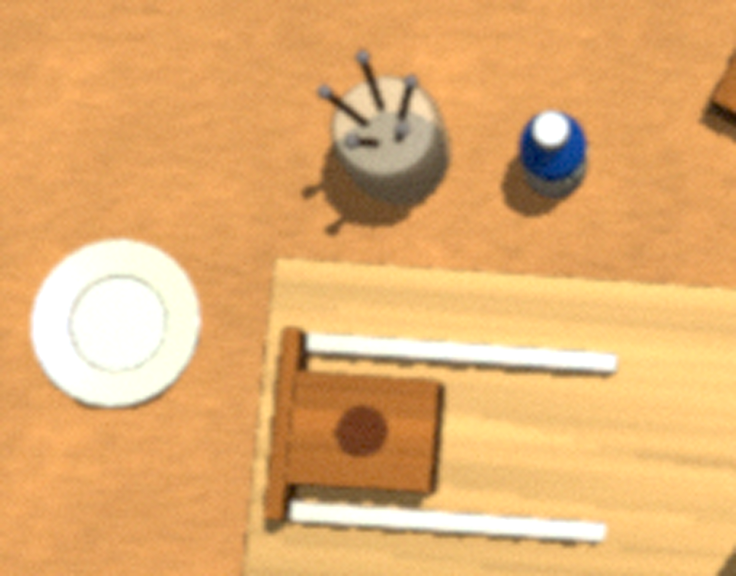

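The box is flush against the end board at about column 295. Its edges are parallel to the rails, with clear gaps of roughly 20 px or less on each side, and the bystanders haven't moved.

```bash
python3 - <<'E'
from h import *
d=np.load("top7.npz");K,R,t=d["K"],d["R"],d["t"]
o=lambda p:(np.array(p,float)+.5)/3.2-.5+np.array([80,130])
Mb=[(-.045,-.035,.062),(-.045,.035,.062),(.045,-.035,.062),(0,0,.062)]
Q,res=fit(K,R,t,Mb,[o(p) for p in [(441,380),(435,493),(297,371),(361,431)]],[.53,.17,1.49])
print("box",w2slide(P,Q)*1e3,Q[2]-P[2],np.abs(res).max())
print(workorder.sign_off())
E
```

```text
box [123.66993472   1.92678644] 0.010491969437355975 0.9913070724704767
the job is handed in; nothing more can be done
None
```

The box is home against the end board and sitting straight. The hand is clear, and I handed the job in at about 16.6 s of the 72 s allowed.

**What I did:**
- I pushed the box 28 mm sideways on the open board to the centre line.
- I then pushed it down the lane from behind with two spread fingertips. In the last few millimetres the push rose to 13.5 N with no further travel.
- I backed straight off, lifted and moved clear.

**Last checks:**
- **Position:** the final top view puts the box centre at x ≈ 124 mm (home is 125) and y ≈ +2 mm. It is turned about 0.01 rad, which is within measuring error.
- **Rails and bystanders:** there are visible gaps to both rails. The bottle, jar and palette look unmoved; I judged these by eye.
- **Robot:** the force on the tool is about zero, and it is touching nothing.

**Disagreements and slips:**
- The side camera read the box 1–3 mm different from the top camera, with one corner up to 3.3 px off. This was small against the 13 mm clearance on each side.
- One raised retreat move had two rows with the wrong sign. It was in free air and did no harm.

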